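# Pin the bracket's lug in the clevis fixture

### The arm

A 7-joint arm with a two-finger parallel gripper is mounted at the origin on the work surface. World frame = base frame: x ahead of the robot, y to its left, z up, the work surface at z = 0. Lengths are in m, angles in rad, forces in N, time in s.
With the tool pointing down it reaches from about 0.4 to 0.9 m from the base axis. Payload 5.6 kg.
Tool frame: the origin (TCP) lies between the finger pads; the fingertips stand 8 mm ahead of it and the grasp point (between the pads) lies 11 mm behind it; z points along the fingers, y is the line along which they close (so a half turn about z gives the same grasp; the last joint's range is limited). The gripper opens to 92 mm and grips with 3 to 60 N. Pads are 20 mm wide; open, the fingers measure 128 mm over their backs; the gripper's body (75 mm by 189 mm) begins 69 mm behind the grasp point.
Start: joints at [-1.218, 0.468, -0.012, 1.603, 0.006, 1.071, -0.056], TCP at [0.251, 0.6, 0.223] pointing down, gripper open.
Joint ranges: [-2.53, 2.53], [-0.31, 2.02], [-1.57, 1.55], [0.28, 2.44], [-1.29, 4.43], [0.15, 1.84], [-2.92, 2.92]. Speed limits (rad/s): [2.57, 2.57, 3.14, 3.14, 3.14, 3.14, 3.14].

### API

Orientations are given as a 3x3 rotation matrix whose columns are the frame's x, y, z axes.
In Python, from rig import bot gives the robot as it stands.
- The arm moves only by the tool arm_command, never from a script. Its arguments are lists of equal length, an entry for each row: "travel": the shift along the tool's x, y, z in cm, a list of three; "turn": the turn about the tool's z in degrees. A call has exactly 5 rows; each row shifts and turns the commanded pose from where the row before left it, along the tool's axes as they then stand; what a row does not reach is not made up. A row lasts 1/12 s, in which the tool goes at most 41.7 mm and 7.16 degrees, less where a joint would pass 70% of its speed; a pose out of reach is approached as far as the arm can. A call is refused whole if a number of a shift passes 4.17 or a number of a turn 7.16, either way. A call with a gripper value outside its range is refused whole. "grip" is the opening, from 0 (shut) to 1 (fully open), set as the call begins (left out, the last holds). The fingers move at their own pace and stop on an object; the grip force is fixed at half the most. Time passes only in rows, so rows that do not move let the fingers close, or fill a call up. It gives the time, the measured TCP pose, the force, the opening and the grip force at its end, in the units of the state.
- bot.get_obs(): the state, without advancing time (a new reading comes with each control period).
- bot.camera(name): name is "side" or "top" or "wrist"; returns a dict with "image" (400x640x3 uint8, red, green, blue), "vfov" (degrees; the focal length in pixels is half the picture's height over the tangent of half this angle, whatever the lens; pixels are square), "cx", "cy" (the principal point, pixels), "R" (3x3) and "t" (3): a world point X has camera coordinates R X + t; the wrist camera has in their place "hand_eye" (4x4, takes a point from camera to tool coordinates, whose origin is the TCP and whose axes are the flange's). Camera axes: x right, y down, z forward; pixel columns grow to the right and rows downward; lengths in m; the calibration is good to about 2 mm. A picture is of the moment at which its call begins: read the wrist's pose just before it. There is no depth.
- bot.hand_in(): hands the job in; it is judged then, once.
The state is a dict: "time": time; "q": joint angles; "joint_velocities": joint speeds; "joint_efforts": joint torques, N m; "ee_pos": TCP position; "tool_rot": TCP orientation; "contact_force": force on the tool from outside, world axes, zero at the start; "torque": the same for the moment, N m; "gripper_width": finger opening in m; "grip_force": force on a finger pad.
Only numpy, scipy, OpenCV 4.12 (cv2) and the standard library are available. Lean on these libraries where they do the work, as an engineer would, in place of code of your own. Each camera call takes 0.05 s, during which the arm holds its last target. There are 200 camera calls.

### The job

On the measuring table, an aluminium bracket lies with the eye of its lug between the two ears of the clevis fixture. Take the long locking pin from the rack and put it down through the upper ear, the eye and the lower ear until its collar lies flat on the upper ear, then let go. Leave the short pin in its rack.

Things in the scene. Friction and masses are not known exactly. Their poses are not given: they have to be found in the camera images.
- long_pin_center (a point): Centre of the long upright locking pin, 125 mm in all, 0.2 kg; z up. From below: steel shank 16 mm thick, 75 mm long (lowest 10 mm taper to a 10 mm tip), round collar 52 mm wide, 5 mm thick, round black knob 26 mm wide, 45 mm tall, to hold it by. This point is 12.5 mm below the collar's underside, 40 mm below the knob's middle. Its lowest 40 mm stand in an 18 mm wide hole of the rack.
- short_pin_center (a point): Centre of the short locking pin, a bystander: same knob, collar and shank width, but shank only 32 mm long, 82 mm in all; this point is 41 mm above its tip. It hangs by its collar in the other hole of the same rack, a fixed steel block 190 x 90 mm, 55 mm tall, with two holes 90 mm apart along it. Its knob's top is 105 mm above the table, the long pin's 140 mm.
- upper_hole (a point): Centre of the upper ear's hole at its top face, 110 mm above the table; z up, x out of the yoke's mouth, along the bracket. Fixed steel clevis: two level ears 64 x 64 x 16 mm, 18 mm apart, joined by a web on the -x side; both have a 32 mm through hole on one vertical axis, with free space below. Nothing of fixture or bracket stands higher than the upper ear's top.
- lug_eye (a point): Centre of the eye, a vertical 30 mm hole through the flat lug (56 x 56 mm, 14 mm thick) of the loose aluminium bracket (200 mm long, 0.4 kg). The lug lies on the lower ear, its eye within 5 mm of the ears' axis; this point is half-way through its thickness. x along the bracket, z up.
There are look-alikes about, which are no part of the job. Leave any green or purple look-alike of the part that bears long_pin_center alone.

How it is judged:
At the end, for the whole second after the job is handed in: The long pin stands upright (within 0.1 rad) and at rest in the clevis, let go, its collar down on the upper ear (within 4 mm), its axis within 12 mm of the ears' axis and of the centre of the lug's eye (z of long_pin_center in the frame of upper_hole below -0.0085 m and horizontal distance between long_pin_center and upper_hole below 0.012 m and horizontal distance between long_pin_center and lug_eye below 0.012 m and angle between long_pin_center's own z axis and vertical below 0.1 rad and linear speed of long_pin below 0.02 m/s); the robot touches nothing.
It fails at once if the short pin is pulled out of or knocked from its hole (moved more than 30 mm) (distance of short_pin_center from where it was at the start of the episode above 0.03 m).
It also fails if it takes over 35 s, if anything falls off the work surface, if the arm or the gripper's body presses on something with over 40 N, if the wrist force passes 120 N, or if a joint passes its speed limit or range.

## Working session

There is one attempt and no reset: what is moved stays moved. The work goes in short steps, Python scripts to look and compute and a tool call to move; the robot and the scene stay as the last step left them, time stands still between calls to the robot, and variables do not carry over. Pictures are saved under pics/ and viewed, at most 10 in all, crops included, and the job is handed in when it is done.

Besides the shell and the picture viewer there is one more tool, called after "Call:" in YAML: its name, and indented under it one key for each argument. arm_command: Moves the arm, as the interface text tells. Its arguments: {"type":"object","properties":{"travel":{"type":"array","items":{"type":"array","items":{"type":"number"}}},"turn":{"type":"array","items":{"type":"number"}},"grip":{"type":"number"}},"required":["travel","turn"]}

```bash
mkdir -p pics; ls; python3 - <<'E'
from rig import bot
import cv2,numpy as np
o=bot.get_obs();print(o['time'],o['ee_pos'],np.round(o['tool_rot'],3),o['gripper_width'])
for n in('side','top'):
    c=bot.camera(n);cv2.imwrite(f'pics/{n}1.png',c['image'][:,:,::-1]);print(n,{k:(np.round(v,4).tolist() if k!='image' else 0) for k,v in c.items()})
E
```

```text
pics
0.0 [0.25044755 0.59920381 0.22165746] [[-0.923  0.386 -0.001]
 [ 0.386  0.923 -0.002]
 [-0.    -0.002 -1.   ]] 0.09186721136396007
side {'image': 0, 'vfov': 56.1249, 'cx': 322.2126, 'cy': 200.0134, 'R': [[0.7382, -0.6744, -0.0117], [-0.4879, -0.5219, -0.6997], [0.4658, 0.5222, -0.7143]], 't': [-0.4924, 0.2882, 0.6592]}
top {'image': 0, 'vfov': 57.632, 'cx': 323.6329, 'cy': 201.2502, 'R': [[-0.0083, -0.9998, -0.0181], [-0.9858, 0.0112, -0.1675], [0.1677, 0.0164, -0.9857]], 't': [-0.0809, 0.5791, 0.7386]}
```

View pics/side1.png

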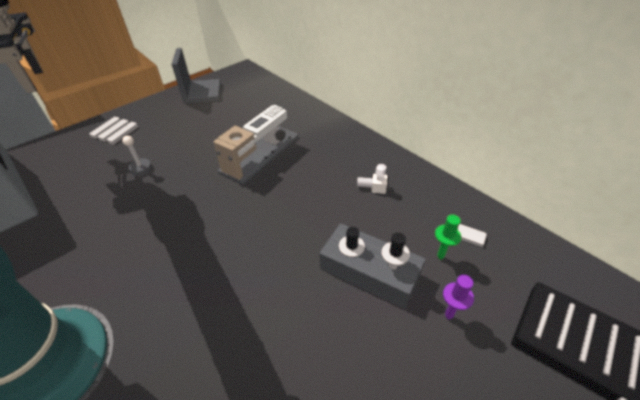

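View pics/top1.png

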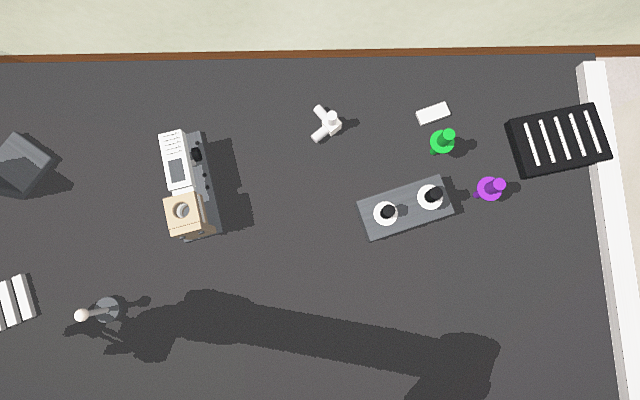

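The side view shows the rack with the left pin's knob at (352,235) and the right pin's at (398,242). The right one looks taller. In the top view the pins are at (386,212) and (431,195), and the tan clevis ear's hole is at (182,210). I'll refine these with enlarged crops.

```bash
python3 - <<'E'
import cv2,numpy as np
t=cv2.imread('pics/top1.png');s=cv2.imread('pics/side1.png')
def cr(i,x,y,w=50,h=37):return cv2.resize(i[y-h:y+h,x-w:x+w],(400,296),interpolation=cv2.INTER_CUBIC)
a=np.vstack([np.hstack([cr(t,410,205),cr(t,182,212)]),np.hstack([cr(s,375,250),cr(s,240,145)])])
cv2.imwrite('pics/crops.png',a)
E
```

```text
(no output)
```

View pics/crops.png

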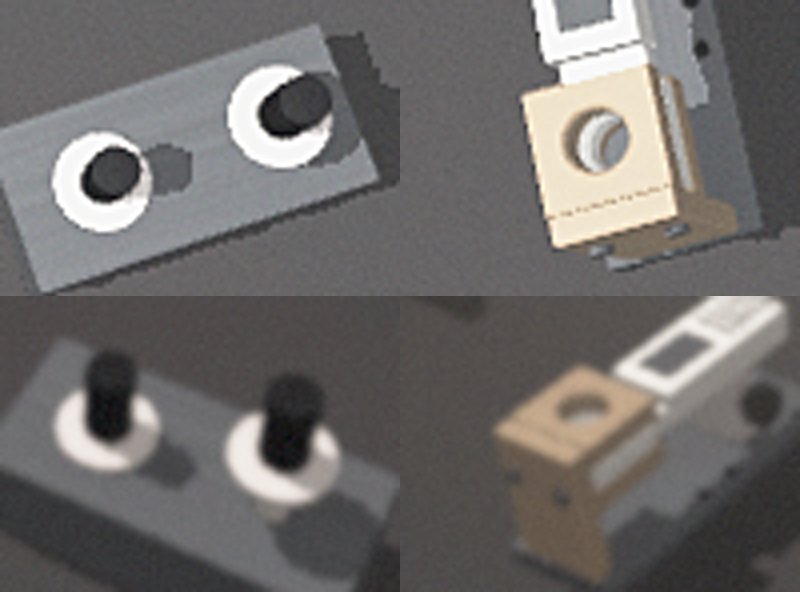

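Pixel readings from the crops, top view: long knob top (435.5,193.3), its collar (430,197.2), short knob top (389.2,210.8), ear hole (181,210). Side view: long knob top (398.5,236.5), its collar (395.8,253.3), short knob top (352.8,230), ear hole (235.8,136).

```bash
cat > h.py <<'E'
import numpy as np
from rig import bot
def ray(c,u,v):
    f=200/np.tan(np.radians(c['vfov']/2)); R=np.array(c['R']);t=np.array(c['t'])
    return -R.T@t, R.T@np.array([(u-c['cx'])/f,(v-c['cy'])/f,1])
def atz(c,u,v,z):
    o,d=ray(c,u,v);return o+d*(z-o[2])/d[2]
def wcam():
    o=bot.get_obs();c=bot.camera('wrist');H=np.array(c['hand_eye']);Rt=np.array(o['tool_rot'])
    Rw=Rt@H[:3,:3];p=Rt@H[:3,3]+o['ee_pos'];c['R']=Rw.T;c['t']=-Rw.T@p;return o,c
def tri(rs):
    A=0;b=0
    for o,d in rs:
        d=d/np.linalg.norm(d);P=np.eye(3)-np.outer(d,d);A=A+P;b=b+P@o
    return np.linalg.solve(A,b)
E
python3 - <<'E'
from h import *
np.set_printoptions(precision=4,suppress=True)
T=bot.camera('top');S=bot.camera('side')
for n,a,b,z in[('long top',(435.5,193.3),(398.5,236.5),.14),('long collar',(430,197.2),(395.75,253.3),.095),('short',(389.2,210.8),(352.75,230),.105),('hole',(181,210),(235.75,136),.11)]:
    print(n,atz(T,*a,z),atz(S,*b,z),tri([ray(T,*a),ray(S,*b)]))
# ear corners in top -> directions
f=lambda x,y:atz(T,132+(x-400)/4,175+y/4,.11)
P=[f(522,96),f(652,66),f(679,217),f(553,250)];print(P)
print(atz(T,360+40/4,168+292/4,.055),atz(T,360+380/4,168+181/4,.055),atz(T,360+320/4,168+25/4,.055))
print(wcam()[1]['hand_eye'])
E
```

```text
long top [ 0.5756 -0.3012  0.14  ] [ 0.5786 -0.3015  0.14  ] [ 0.5763 -0.3016  0.1415]
long collar [ 0.5762 -0.3029  0.095 ] [ 0.5763 -0.3046  0.095 ] [ 0.5769 -0.3037  0.0933]
short [ 0.5478 -0.2178  0.105 ] [ 0.5517 -0.2159  0.105 ] [ 0.5481 -0.2177  0.1092]
hole [0.5533 0.1975 0.11  ] [0.5532 0.1949 0.11  ] [0.5541 0.1981 0.1078]
[array([0.576 , 0.2362, 0.11  ]), array([0.5906, 0.1713, 0.11  ]), array([0.5143, 0.1539, 0.11  ]), array([0.4986, 0.2157, 0.11  ])]
[ 0.4913 -0.1834  0.055 ] [ 0.5482 -0.3648  0.055 ] [ 0.6334 -0.3385  0.055 ]
[[-0.0003 -0.9712 -0.2383  0.0668]
 [ 1.     -0.0001 -0.0008 -0.0001]
 [ 0.0008 -0.2383  0.9712 -0.1631]
 [ 0.      0.      0.      1.    ]]
```

Both cameras agree on the poses, and the heights match what they should be:

| Point | x, y (m) |
|---|---|
| Long pin | (0.576, -0.302) |
| Short pin | (0.549, -0.217) |
| Clevis hole | (0.5535, 0.197) |

I'll move over the clevis first so the wrist camera can look straight down at the eye.

Call:
arm_command:
  travel:
    - [-3.3,-1.7,-1.5]
    - [-3.3,-1.7,-1.5]
    - [-3.3,-1.7,-1.5]
    - [-3.3,-1.7,-1.5]
    - [-3.3,-1.7,-1.5]
  turn: [0,0,0,0,0]

```text
time: 0.67
ee_pos: [0.3709, 0.4561, 0.2983]
tool_rot: [[-0.923, 0.385, -0.0], [0.385, 0.923, -0.0], [0.0, -0.0, -1.0]]
contact_force: [0.5, 0.3, 0.3]
gripper_width: 0.0917
grip_force: 0.0
```

Call:
arm_command:
  travel:
    - [-3.4,-1.7,0]
    - [-3.4,-1.7,0]
    - [-3.4,-1.7,0]
    - [-3.4,-1.7,0]
    - [-3.4,-1.7,0]
  turn: [0,0,0,0,0]

```text
time: 1.08
ee_pos: [0.4951, 0.3121, 0.2978]
tool_rot: [[-0.923, 0.386, 0.0], [0.386, 0.923, 0.0], [-0.0, 0.0, -1.0]]
contact_force: [-0.3, 0.2, -0.1]
gripper_width: 0.0923
grip_force: 0.0
```

Call:
arm_command:
  travel:
    - [-3.4,-1.7,0.5]
    - [-3.4,-1.7,0.5]
    - [-3.3,-1.7,0.5]
    - [-3.3,-1.7,0.5]
    - [0,0,0]
  turn: [0,0,0,0,0]

```text
time: 1.5
ee_pos: [0.5956, 0.1902, 0.2765]
tool_rot: [[-0.918, 0.396, 0.001], [0.396, 0.918, -0.005], [-0.003, -0.004, -1.0]]
contact_force: [-0.0, -1.1, 0.3]
gripper_width: 0.0919
grip_force: 0.0
```

```bash
python3 - <<'E'
from h import *
import cv2,pickle
o,c=wcam();print(o['time'],o['ee_pos'],c['vfov'],np.abs(o['joint_velocities']).max())
f=200/np.tan(np.radians(c['vfov']/2))
p=c['R']@np.array([.5535,.197,.11])+c['t'];u=int(p[0]/p[2]*f+c['cx']);v=int(p[1]/p[2]*f+c['cy']);print(u,v,f)
pickle.dump(c,open('w1.pkl','wb'))
i=c['image'][:,:,::-1];cv2.imwrite('pics/w1.png',i)
x0=max(u-60,0);y0=max(v-60,0);k=cv2.resize(i[y0:y0+120,x0:x0+120],(600,600),interpolation=cv2.INTER_CUBIC);print(x0,y0);cv2.imwrite('pics/w1c.png',k)
E
```

```text
1.5 [0.59561843 0.19018681 0.27647684] 68.14910205212927 0.08382603514448764
309 150 295.68157642312264
249 90
```

View pics/w1c.png

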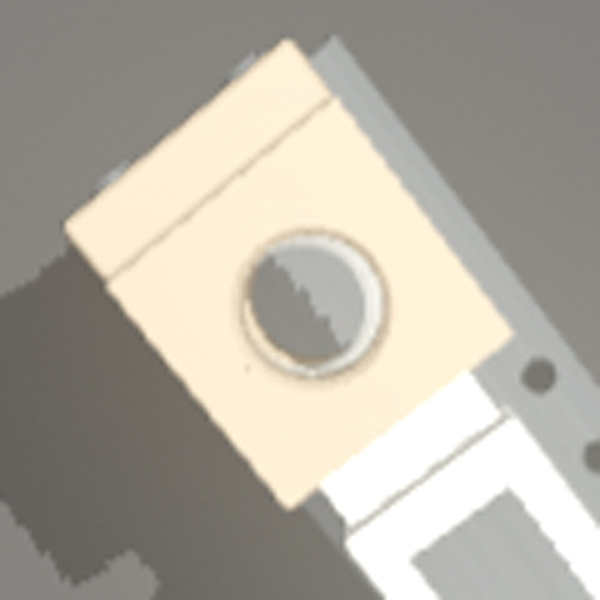

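The crop shows the upper hole's rim centred at crop (314,304). The eye is visible inside it, centred near (303,298), with the white lug showing at the right and the upper right.

```bash
python3 - <<'E'
from h import *
import pickle
c=pickle.load(open('w1.pkl','rb'))
g=lambda x,y,z:atz(c,249+x/5-.4,90+y/5-.4,z).round(4)
f=200/np.tan(np.radians(c['vfov']/2))
def pr(X):
    p=c['R']@X+c['t'];return ((p[:2]/p[2]*f+[c['cx'],c['cy']]-[249,90]+.4)*5).round(0)
print('cam',-c['R'].T@c['t']);h=g(314,304,.11);print('hole',h)
print('eye',g(303,298,.09),g(303,298,.076))
print('corners',g(290,40,.11),g(65,225,.11),g(292,510,.11),g(513,332,.11))
a=np.arange(8)*np.pi/4
for z,r,n in[(.094,.016,'upper bottom'),(.06,.016,'lower bottom')]:
    print(n,[pr(np.array([h[0]+r*np.cos(t),h[1]+r*np.sin(t),z])).tolist() for t in a])
e=g(303,298,.09)
for z in(.09,.076):print('eye',z,[pr(np.array([e[0]+.015*np.cos(t),e[1]+.015*np.sin(t),z])).tolist() for t in a])
E
```

```text
cam [0.53406263 0.21735865 0.4393744 ]
hole [0.5544 0.1992 0.11  ]
eye [0.5533 0.1963 0.09  ] [0.5541 0.1955 0.076 ]
corners [0.5018 0.2167 0.11  ] [0.5173 0.1562 0.11  ] [0.5949 0.176  0.11  ] [0.5774 0.2372 0.11  ]
upper bottom [[343.0, 362.0], [380.0, 325.0], [380.0, 271.0], [341.0, 233.0], [288.0, 234.0], [251.0, 273.0], [253.0, 326.0], [291.0, 363.0]]
lower bottom [[344.0, 347.0], [378.0, 312.0], [377.0, 263.0], [342.0, 229.0], [294.0, 229.0], [260.0, 265.0], [261.0, 314.0], [296.0, 348.0]]
eye 0.09 [[329.0, 357.0], [363.0, 322.0], [362.0, 272.0], [326.0, 237.0], [277.0, 238.0], [243.0, 274.0], [244.0, 324.0], [280.0, 358.0]]
eye 0.076 [[329.0, 351.0], [362.0, 317.0], [362.0, 269.0], [327.0, 235.0], [280.0, 236.0], [247.0, 271.0], [248.0, 318.0], [283.0, 351.0]]
```

The hole is at about (0.554,0.198) and the eye at about (0.5535,0.196), so I'll aim the pin at (0.554,0.197). Next I'll plan the move to above the long pin, with the fingers closing across the rack.

```bash
cat > plan.py <<'E'
import sys,numpy as np
from h import bot
from scipy.spatial.transform import Rotation as Ro
# x y z turn(total deg) n
x,y,z,tu,n=map(float,sys.argv[1:6]);n=int(n)
o=bot.get_obs();R=np.array(o['tool_rot']);p=o['ee_pos'];D=(np.array([x,y,z])-p)*100
left=tu
print(p.round(4),'dist',np.linalg.norm(D).round(2),'yang',np.degrees(np.arctan2(R[1,1],R[0,1])).round(1))
for i in range(n):
    print((R.T@(D/n)).round(2).tolist(),end=' ');t=np.clip(left,-7.1,7.1);left-=t;print(round(t,1))
    R=R@Ro.from_euler('z',t,degrees=True).as_matrix()
E
python3 plan.py .576 -.302 .25 49.1 15
```

```text
[0.5936 0.1941 0.2767] dist 49.72 yang 66.9
[-1.19, -3.09, 0.19] 7.1
[-1.56, -2.92, 0.19] 7.1
[-1.91, -2.7, 0.19] 7.1
[-2.23, -2.44, 0.19] 7.1
[-2.52, -2.15, 0.19] 7.1
[-2.76, -1.82, 0.19] 7.1
[-2.97, -1.47, 0.19] 6.5
[-3.11, -1.12, 0.19] 0.0
[-3.11, -1.12, 0.19] 0.0
[-3.11, -1.12, 0.19] 0.0
[-3.11, -1.12, 0.19] 0.0
[-3.11, -1.12, 0.19] 0.0
[-3.11, -1.12, 0.19] 0.0
[-3.11, -1.12, 0.19] 0.0
[-3.11, -1.12, 0.19] 0.0
```

Call:
arm_command:
  travel:
    - [-1.2,-3.1,0.2]
    - [-1.6,-2.9,0.2]
    - [-1.9,-2.7,0.2]
    - [-2.2,-2.4,0.2]
    - [-2.5,-2.2,0.2]
  turn: [7.1,7.1,7.1,7.1,7.1]

```text
time: 1.97
ee_pos: [0.5864, 0.0345, 0.2677]
tool_rot: [[-0.524, 0.852, 0.0], [0.852, 0.524, 0.001], [0.001, 0.001, -1.0]]
contact_force: [-0.4, 0.7, 0.8]
gripper_width: 0.0923
grip_force: 0.0
```

Call:
arm_command:
  travel:
    - [-2.8,-1.8,0.2]
    - [-3.0,-1.5,0.2]
    - [-3.1,-1.1,0.2]
    - [-3.1,-1.1,0.2]
    - [-3.1,-1.1,0.2]
  turn: [7.1,6.5,0,0,0]

```text
time: 2.38
ee_pos: [0.583, -0.1309, 0.2577]
tool_rot: [[-0.315, 0.949, 0.0], [0.949, 0.315, 0.001], [0.001, 0.001, -1.0]]
contact_force: [-0.2, -0.1, 1.1]
gripper_width: 0.092
grip_force: 0.0
```

```bash
python3 plan.py .576 -.302 .23 0 5
```

```text
[ 0.583  -0.1309  0.2577] dist 17.35 yang 18.4
[-3.2, -1.21, 0.55] 0.0
[-3.2, -1.21, 0.55] 0.0
[-3.2, -1.21, 0.55] 0.0
[-3.2, -1.21, 0.55] 0.0
[-3.2, -1.21, 0.55] 0.0
```

Call:
arm_command:
  travel:
    - [-3.2,-1.2,0.5]
    - [-3.2,-1.2,0.5]
    - [-3.2,-1.2,0.5]
    - [-3.2,-1.2,0.5]
    - [0,0,0]
  turn: [0,0,0,0,0]

```text
time: 2.8
ee_pos: [0.575, -0.2747, 0.237]
tool_rot: [[-0.305, 0.952, -0.002], [0.952, 0.305, -0.004], [-0.003, -0.003, -1.0]]
contact_force: [-1.4, 0.0, -0.0]
gripper_width: 0.0918
grip_force: 0.0
```

```bash
python3 - <<'E'
from h import *
import cv2,pickle
o,c=wcam();print(o['time'],o['ee_pos'],np.abs(o['joint_velocities']).max())
pickle.dump(c,open('w2.pkl','wb'))
cv2.imwrite('pics/w2.png',c['image'][:,:,::-1])
f=200/np.tan(np.radians(c['vfov']/2))
p=c['R']@np.array([.576,-.302,.14])+c['t'];print(p[:2]/p[2]*f+[c['cx'],c['cy']])
E
python3 plan.py .576 -.302 .23 0 5
```

```text
2.8 [ 0.57503475 -0.27465794  0.23702171] 0.07491116848631492
[310.35626372 229.71579961]
[ 0.5761 -0.271   0.2371] dist 3.18 yang 17.9
[-0.59, -0.19, 0.14] 0.0
[-0.59, -0.19, 0.14] 0.0
[-0.59, -0.19, 0.14] 0.0
[-0.59, -0.19, 0.14] 0.0
[-0.59, -0.19, 0.14] 0.0
```

View pics/w2.png

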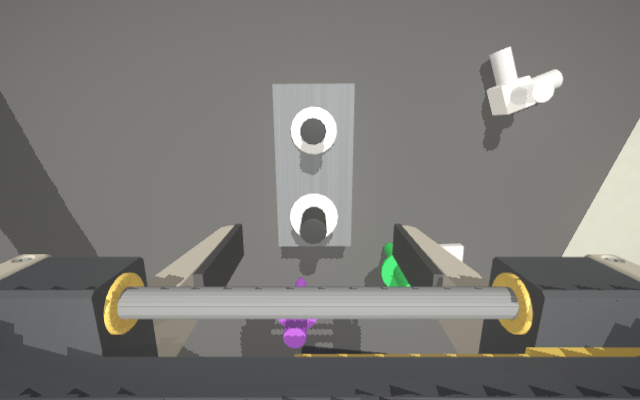

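The wrist view shows the long pin's knob top at (313.5,231), within about 3 px of the prediction. The green and purple pins stay clear of the fingers' path.

```bash
python3 - <<'E'
from h import *
import pickle
c=pickle.load(open('w2.pkl','rb'))
print(atz(c,313.5,231,.14),atz(c,314,217,.095),atz(c,313,130.5,.105))
E
python3 plan.py .577 -.303 .18 0 5
```

```text
[ 0.57916327 -0.30231028  0.14      ] [ 0.57906398 -0.30278131  0.095     ] [ 0.5508142  -0.21629329  0.105     ]
[ 0.5761 -0.271   0.2371] dist 6.55 yang 17.9
[-0.61, -0.18, 1.14] 0.0
[-0.61, -0.18, 1.14] 0.0
[-0.61, -0.18, 1.14] 0.0
[-0.61, -0.18, 1.14] 0.0
[-0.61, -0.18, 1.14] 0.0
```

Call:
arm_command:
  travel:
    - [-0.6,-0.2,1.1]
    - [-0.6,-0.2,1.1]
    - [-0.6,-0.2,1.1]
    - [-0.6,-0.1,1.1]
    - [-0.6,-0.1,1.1]
  turn: [0,0,0,0,0]

```text
time: 3.27
ee_pos: [0.5793, -0.2985, 0.181]
tool_rot: [[-0.314, 0.95, -0.001], [0.95, 0.314, 0.001], [0.001, -0.001, -1.0]]
contact_force: [-0.4, 0.6, -0.2]
gripper_width: 0.0919
grip_force: 0.0
```

Call:
arm_command:
  travel:
    - [0,0,0]
    - [0,0,0]
    - [0,0,0]
    - [0,0,0]
    - [0,0,0]
  turn: [0,0,0,0,0]

```text
time: 3.68
ee_pos: [0.5797, -0.2987, 0.1833]
tool_rot: [[-0.313, 0.95, 0.001], [0.95, 0.313, -0.0], [-0.001, 0.001, -1.0]]
contact_force: [1.3, 0.4, -0.2]
gripper_width: 0.0915
grip_force: 0.0
```

```bash
python3 plan.py .578 -.303 .109 0 5
```

```text
[ 0.5797 -0.2987  0.1833] dist 7.45 yang 18.2
[-0.07, -0.06, 1.49] 0.0
[-0.07, -0.06, 1.49] 0.0
[-0.07, -0.06, 1.49] 0.0
[-0.07, -0.06, 1.49] 0.0
[-0.07, -0.06, 1.49] 0.0
```

Call:
arm_command:
  travel:
    - [-0.2,-0.1,1.8]
    - [-0.2,-0.1,1.8]
    - [0,-0.1,1.8]
    - [0,0,1.4]
    - [0,0,0.6]
  turn: [0,0,0,0,0]

```text
time: 4.1
ee_pos: [0.577, -0.3029, 0.1068]
tool_rot: [[-0.313, 0.95, -0.002], [0.95, 0.313, 0.001], [0.002, -0.002, -1.0]]
contact_force: [0.4, 0.6, -0.0]
gripper_width: 0.0919
grip_force: 0.0
```

Call:
arm_command:
  travel:
    - [0,0,0]
    - [0,0,0]
    - [0,0,0]
    - [0,0,0]
    - [0,0,0]
  turn: [0,0,0,0,0]
  grip: 0.2

```text
time: 4.52
ee_pos: [0.5782, -0.3038, 0.1096]
tool_rot: [[-0.313, 0.95, 0.002], [0.95, 0.313, -0.001], [-0.001, 0.001, -1.0]]
contact_force: [0.1, -0.2, 1.1]
gripper_width: 0.0606
grip_force: 0.0
```

Call:
arm_command:
  travel:
    - [0,0,0]
    - [0,0,0]
    - [0,0,0]
    - [0,0,0]
    - [0,0,0]
  turn: [0,0,0,0,0]
  grip: 0.0

```text
time: 4.93
ee_pos: [0.5777, -0.3037, 0.1086]
tool_rot: [[-0.313, 0.95, 0.0], [0.95, 0.313, 0.0], [-0.0, 0.0, -1.0]]
contact_force: [0.5, -0.0, 0.1]
gripper_width: 0.0271
grip_force: 0.0
```

Call:
arm_command:
  travel:
    - [0,0,0]
    - [0,0,0]
    - [0,0,0]
    - [0,0,0]
    - [0,0,0]
  turn: [0,0,0,0,0]

```text
time: 5.35
ee_pos: [0.5777, -0.3036, 0.1086]
tool_rot: [[-0.313, 0.95, 0.0], [0.95, 0.313, 0.0], [-0.0, 0.0, -1.0]]
contact_force: [-0.4, -1.0, 0.4]
gripper_width: 0.0255
grip_force: 30.0
```

Call:
arm_command:
  travel:
    - [0,0,-0.4]
    - [0,0,-0.8]
    - [0,0,-1.2]
    - [0,0,-1.2]
    - [0,0,-1.2]
  turn: [0,0,0,0,0]

```text
time: 5.77
ee_pos: [0.5773, -0.3039, 0.1582]
tool_rot: [[-0.312, 0.95, -0.0], [0.95, 0.312, -0.0], [0.0, -0.0, -1.0]]
contact_force: [-0.6, 0.3, -1.6]
gripper_width: 0.0258
grip_force: 30.0
```

The pin is held: 25.5 mm opening, 30 N grip and about 2 N of weight on the wrist. I'll raise it clear of the short pin and carry it over.

Call:
arm_command:
  travel:
    - [0,0,-1.5]
    - [0,0,-2.0]
    - [0,0,-2.0]
    - [0,0,-1.8]
    - [0,0,-1.0]
  turn: [0,0,0,0,0]

```text
time: 6.18
ee_pos: [0.5781, -0.3044, 0.2433]
tool_rot: [[-0.312, 0.95, 0.003], [0.95, 0.312, -0.001], [-0.002, 0.003, -1.0]]
contact_force: [-0.2, 0.1, -2.2]
gripper_width: 0.0255
grip_force: 30.0
```

```bash
python3 plan.py .556 .16 .245 0 16 | head -2
```

```text
[ 0.5781 -0.3044  0.2433] dist 46.5 yang 18.2
[2.8, 0.77, -0.02] 0.0
```

Call:
arm_command:
  travel:
    - [1.0,0.3,0]
    - [2.0,0.6,0]
    - [2.9,0.8,0]
    - [3.0,0.8,0]
    - [3.0,0.8,0]
  turn: [0,0,0,0,0]

```text
time: 6.6
ee_pos: [0.5706, -0.1781, 0.2385]
tool_rot: [[-0.312, 0.95, -0.002], [0.95, 0.312, 0.001], [0.001, -0.002, -1.0]]
contact_force: [1.1, 0.9, -2.1]
gripper_width: 0.0257
grip_force: 30.0
```

Call:
arm_command:
  travel:
    - [3.0,0.8,0]
    - [3.0,0.8,0]
    - [3.0,0.8,0]
    - [3.0,0.8,0]
    - [3.0,0.8,0]
  turn: [0,0,0,0,0]

```text
time: 7.02
ee_pos: [0.5614, -0.023, 0.2388]
tool_rot: [[-0.313, 0.95, -0.002], [0.95, 0.313, 0.0], [0.001, -0.002, -1.0]]
contact_force: [0.8, 0.7, -1.3]
gripper_width: 0.0252
grip_force: 30.0
```

Call:
arm_command:
  travel:
    - [3.0,0.8,0]
    - [3.0,0.8,0]
    - [3.0,0.8,0]
    - [2.5,0.7,0]
    - [1.5,0.4,0]
  turn: [0,0,0,0,0]

```text
time: 7.43
ee_pos: [0.5536, 0.1136, 0.2386]
tool_rot: [[-0.317, 0.948, -0.002], [0.948, 0.317, 0.001], [0.002, -0.002, -1.0]]
contact_force: [-0.0, 0.4, -1.3]
gripper_width: 0.0254
grip_force: 30.0
```

```bash
python3 plan.py .554 .197 .225 0 5 | head -2
```

```text
[0.5536 0.1136 0.2386] dist 8.45 yang 18.5
[1.58, 0.54, 0.27] 0.0
```

Call:
arm_command:
  travel:
    - [2.0,0.7,0.2]
    - [2.0,0.7,0.2]
    - [2.0,0.7,0.2]
    - [1.2,0.4,0.2]
    - [0.6,0.2,0]
  turn: [0,0,0,0,0]

```text
time: 7.85
ee_pos: [0.5552, 0.1942, 0.2303]
tool_rot: [[-0.316, 0.949, -0.002], [0.949, 0.316, -0.0], [0.001, -0.002, -1.0]]
contact_force: [-0.8, -0.5, -2.2]
gripper_width: 0.0254
grip_force: 30.0
```

Call:
arm_command:
  travel:
    - [0,0,0]
    - [0,0,0]
    - [0,0,0]
    - [0,0,0]
    - [0,0,0]
  turn: [0,0,0,0,0]

```text
time: 8.27
ee_pos: [0.557, 0.1904, 0.2318]
tool_rot: [[-0.311, 0.95, 0.0], [0.95, 0.311, -0.0], [-0.0, 0.0, -1.0]]
contact_force: [-0.1, -0.1, -2.0]
gripper_width: 0.0257
grip_force: 30.0
```

```bash
python3 - <<'E'
from h import *
import cv2,pickle
o=bot.get_obs();print(o['time'],o['ee_pos'])
T=bot.camera('top');S=bot.camera('side');o,W=wcam()
pickle.dump((T,S,W),open('w3.pkl','wb'))
k=lambda c,x,y,n:cv2.resize(c['image'][y:y+n*3//4,x:x+n,::-1],(400,300),interpolation=cv2.INTER_CUBIC)
cv2.imwrite('pics/m3.png',np.vstack([np.hstack([k(T,132,150,100),k(S,190,60,100)]),np.hstack([k(W,240,150,133),k(W,0,0,533)])]))
E
python3 plan.py .554 .197 .225 0 5 | head -2
```

```text
8.2667 [0.55703766 0.19041924 0.23183093]
[0.5569 0.1911 0.2317] dist 0.94 yang 18.2
[0.13, -0.02, 0.13] 0.0
```

View pics/m3.png

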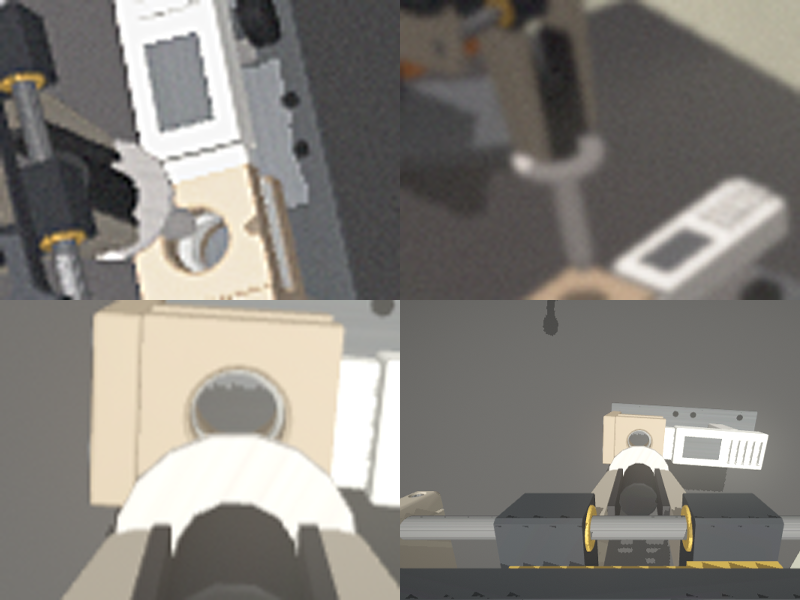

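The composite shows the pin hanging upright just short of the hole. In the wrist view the hole is at about (318.8,186) and the collar's front edge at (318,195.3). I'll check the pin's axis against the projections.

```bash
python3 - <<'E'
from h import *
import pickle
T,S,W=pickle.load(open('w3.pkl','rb'))
np.set_printoptions(precision=4,suppress=True)
def pr(c,X):
    f=200/np.tan(np.radians(c['vfov']/2));p=np.array(c['R'])@X+c['t'];return (p[:2]/p[2]*f+[c['cx'],c['cy']]).round(1)
p=np.array([.557,.1908,.2317])
tip=p-[0,0,.0936];cu=p-[0,0,.0186]
print('tip T',(pr(T,tip)-[132,150])*4,'S',(pr(S,tip)-[190,60])*4+[400,0])
print('collar under S',(pr(S,cu)-[190,60])*4+[400,0],'T',(pr(T,cu)-[132,150])*4)
print('hole W',atz(W,318.8,186.2,.11))
e=atz(W,318.2,195.3,p[2]-.0136);print('collar front',e,'centre',e-.026*np.array([-.312,.95,0]))
E
```

```text
tip T [186.4 223.6] S [583.6 266.8]
collar under S [560.8 157.6] T [114.8 196.8]
hole W [0.5545 0.2009 0.11  ]
collar front [0.5489 0.2156 0.2181] centre [0.557  0.1909 0.2181]
```

The projections match: the pin is upright and centred on the TCP. I'll shift 7 mm in tool x and 1 mm in -y, then go down slowly.

Call:
arm_command:
  travel:
    - [0.4,-0.1,0]
    - [0.3,0,0]
    - [0,0,0.5]
    - [0,0,0.5]
    - [0,0,0.5]
  turn: [0,0,0,0,0]

```text
time: 8.83
ee_pos: [0.5534, 0.198, 0.2159]
tool_rot: [[-0.313, 0.95, -0.0], [0.95, 0.313, -0.0], [-0.0, -0.0, -1.0]]
contact_force: [-0.5, -0.1, -2.4]
gripper_width: 0.0253
grip_force: 30.0
```

Call:
arm_command:
  travel:
    - [0,0,0]
    - [0,0,0]
    - [0,0,0]
    - [0,0,0]
    - [0,0,0]
  turn: [0,0,0,0,0]

```text
time: 9.25
ee_pos: [0.5538, 0.198, 0.2168]
tool_rot: [[-0.313, 0.95, 0.0], [0.95, 0.313, 0.0], [0.0, 0.0, -1.0]]
contact_force: [0.3, 0.1, -2.2]
gripper_width: 0.0253
grip_force: 30.0
```

```bash
python3 plan.py .554 .1975 .19 0 5 | head -2
```

```text
[0.5538 0.198  0.2168] dist 2.68 yang 18.2
[-0.01, 0.0, 0.54] 0.0
```

Call:
arm_command:
  travel:
    - [0,0,0.4]
    - [0,0,0.4]
    - [0,0,0.4]
    - [0,0,0.4]
    - [0,0,0.4]
  turn: [0,0,0,0,0]

```text
time: 9.67
ee_pos: [0.5535, 0.1979, 0.196]
tool_rot: [[-0.313, 0.95, -0.0], [0.95, 0.313, -0.0], [-0.0, -0.0, -1.0]]
contact_force: [-0.5, 0.6, -2.2]
gripper_width: 0.0253
grip_force: 30.0
```

Call:
arm_command:
  travel:
    - [0,0,0.4]
    - [0,0,0.4]
    - [0,0,0.4]
    - [0,0,0.4]
    - [0,0,0.4]
  turn: [0,0,0,0,0]

```text
time: 10.08
ee_pos: [0.5536, 0.198, 0.1762]
tool_rot: [[-0.313, 0.95, 0.0], [0.95, 0.313, 0.0], [-0.0, 0.0, -1.0]]
contact_force: [0.5, -0.5, -3.1]
gripper_width: 0.0255
grip_force: 30.0
```

Call:
arm_command:
  travel:
    - [0,0,0.4]
    - [0,0,0.4]
    - [0,0,0.4]
    - [0,0,0.4]
    - [0,0,0.4]
  turn: [0,0,0,0,0]

```text
time: 10.5
ee_pos: [0.5537, 0.198, 0.1562]
tool_rot: [[-0.313, 0.95, 0.0], [0.95, 0.313, 0.0], [-0.0, 0.0, -1.0]]
contact_force: [-0.1, -0.5, -2.5]
gripper_width: 0.0255
grip_force: 30.0
```

Call:
arm_command:
  travel:
    - [0,0,0.4]
    - [0,0,0.4]
    - [0,0,0.4]
    - [0,0,0.4]
    - [0,0,0.2]
  turn: [0,0,0,0,0]

```text
time: 10.92
ee_pos: [0.5534, 0.1979, 0.1379]
tool_rot: [[-0.313, 0.95, -0.001], [0.95, 0.313, -0.0], [-0.0, -0.001, -1.0]]
contact_force: [-0.5, 0.1, -3.1]
gripper_width: 0.0254
grip_force: 30.0
```

Call:
arm_command:
  travel:
    - [0,0,0.2]
    - [0,0,0.2]
    - [0,0,0.1]
    - [0,0,0.1]
    - [0,0,0.1]
  turn: [0,0,0,0,0]

```text
time: 11.33
ee_pos: [0.5538, 0.198, 0.1316]
tool_rot: [[-0.313, 0.95, 0.0], [0.95, 0.313, 0.0], [0.0, 0.0, -1.0]]
contact_force: [0.7, 0.2, -1.8]
gripper_width: 0.0253
grip_force: 30.0
```

Call:
arm_command:
  travel:
    - [0,0,0.1]
    - [0,0,0.1]
    - [0,0,0.05]
    - [0,0,0.05]
    - [0,0,0]
  turn: [0,0,0,0,0]

```text
time: 11.75
ee_pos: [0.5536, 0.198, 0.1287]
tool_rot: [[-0.313, 0.95, -0.0], [0.95, 0.313, 0.0], [0.0, 0.0, -1.0]]
contact_force: [-1.4, -0.8, -1.2]
gripper_width: 0.0254
grip_force: 30.0
```

Call:
arm_command:
  travel:
    - [0,0,0]
    - [0,0,0]
    - [0,0,0]
    - [0,0,0]
    - [0,0,0]
  turn: [0,0,0,0,0]
  grip: 0.8

```text
time: 12.17
ee_pos: [0.5537, 0.198, 0.1287]
tool_rot: [[-0.313, 0.95, 0.0], [0.95, 0.313, 0.0], [0.0, 0.0, -1.0]]
contact_force: [-1.1, -0.1, -1.2]
gripper_width: 0.0572
grip_force: 0.0
```

Call:
arm_command:
  travel:
    - [0,0,0]
    - [0,0,0]
    - [0,0,0]
    - [0,0,0]
    - [0,0,0]
  turn: [0,0,0,0,0]

```text
time: 12.58
ee_pos: [0.5536, 0.198, 0.1286]
tool_rot: [[-0.313, 0.95, 0.0], [0.95, 0.313, 0.0], [0.0, 0.0, -1.0]]
contact_force: [0.0, 1.0, 0.0]
gripper_width: 0.0734
grip_force: 0.0
```

Call:
arm_command:
  travel:
    - [0,0,-1]
    - [0,0,-2]
    - [0,0,-2.5]
    - [0,0,-2.5]
    - [0,0,-2]
  turn: [0,0,0,0,0]

```text
time: 13.0
ee_pos: [0.5542, 0.198, 0.2312]
tool_rot: [[-0.312, 0.95, 0.002], [0.95, 0.312, 0.001], [0.0, 0.002, -1.0]]
contact_force: [0.5, 0.4, 0.2]
gripper_width: 0.0737
grip_force: 0.0
```

Call:
arm_command:
  travel:
    - [-1,0,-2]
    - [-2,0,-2]
    - [-2,0,-1]
    - [-1,0,0]
    - [0,0,0]
  turn: [0,0,0,0,0]

```text
time: 13.42
ee_pos: [0.5733, 0.1381, 0.2796]
tool_rot: [[-0.308, 0.951, 0.002], [0.951, 0.308, -0.0], [-0.001, 0.002, -1.0]]
contact_force: [-0.4, -0.4, -0.5]
gripper_width: 0.0735
grip_force: 0.0
```

```bash
python3 - <<'E'
from h import *
import cv2,pickle
o,W=wcam();print(o['time'],o['ee_pos'],o['gripper_width'],o['contact_force']);T=bot.camera('top');S=bot.camera('side')
pickle.dump((T,S,W),open('w4.pkl','wb'))
k=lambda c,x,y,n:cv2.resize(c['image'][y:y+n*3//4,x:x+n,::-1],(400,300),interpolation=cv2.INTER_CUBIC)
cv2.imwrite('pics/m4.png',np.vstack([np.hstack([k(T,132,150,100),k(S,190,80,100)]),np.hstack([k(W,250,100,133),k(S,160,60,300)])]))
E
```

```text
13.4167 [0.5732882  0.13811308 0.27957885] 0.07345400455149656 [-0.36405639 -0.37624613 -0.51304914]
```

View pics/m4.png

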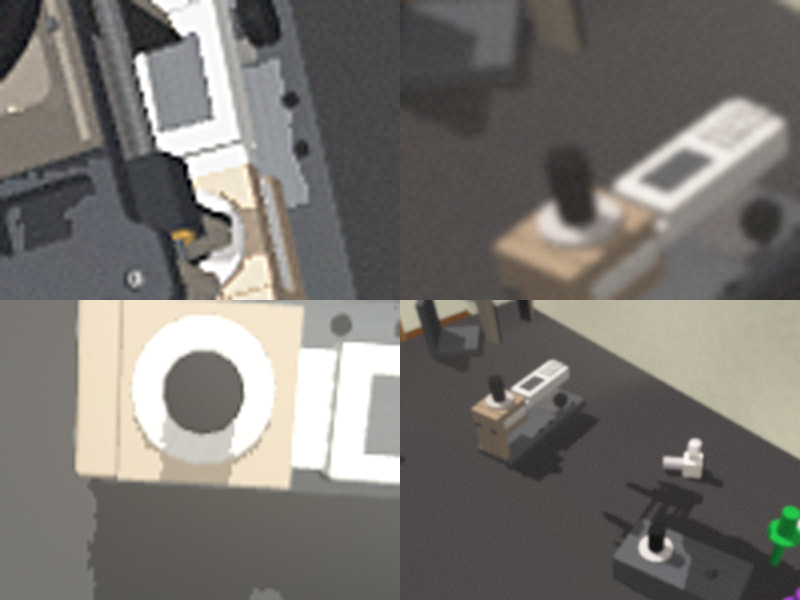

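The picture shows the pin upright with its collar flat on the upper ear. The short pin is still in its rack, and the gripper is clear.

```bash
python3 -c "
from rig import bot
print(bot.hand_in())"
```

```text
the job is handed in; nothing more can be done
None
```

The long pin is through both ears and the lug's eye, collar flat on the upper ear and let go; the short pin is still in its rack, and the job was handed in at about 13.5 s, with no verdict returned.

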